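# Hold the dispenser gate open at the portion marker

### The arm

A 6-joint arm with a two-finger parallel gripper is mounted at the origin on the work surface; the furniture and walls round the work are solid. World frame = base frame: x ahead of the robot, y to its left, z up, the work surface at z = 0. Lengths are in mm, angles in rad, forces in N, time in s.
With the tool pointing down it reaches from about 275 to 750 mm from the base axis. Payload 10.2 kg.
Tool frame: the origin (TCP) lies at the very end of the fingers, on their centre line; the grasp point (between the pads) lies 19 mm behind it; z points along the fingers, y is the line along which they close (so a half turn about z gives the same grasp; the last joint's range is limited). The gripper opens to 85 mm and grips with 20 to 120 N. Pads are 22 mm wide; open, the fingers measure 114 mm over their backs; the gripper's body (76 mm by 85 mm) begins 54 mm behind the grasp point. The pads swing forward as they close: fully open they stand 13 mm farther back than shut.
Start: joints at [-1.443, 0.313, 1.498, -0, 1.331, -0.223], TCP at [180.403, -493.037, 231.294] pointing down, gripper open.
Joint ranges: [-2.94, 2.94], [-0.97, 2.17], [0.19, 2.56], [-1.23, 4.37], [0.02, 3.11], [-2.88, 2.88]. Speed limits (rad/s): [2.39, 2.39, 3.01, 3.14, 3.14, 3.14].

### API

Orientations are given as a unit quaternion [w, x, y, z].
In Python, from rig import telemetry, optics, ctrl gives the robot as it stands.
- The arm moves only by the tool servo_tool, never from a script. Its argument "deltas" is a list of rows, each a list of 3 entries, a list of its own where there are three numbers: the shift along the tool's x, y, z in units of 20 cm (1.0 is 20 cm), then the turn, a rotation vector about the tool's x, y, z in units of 90 degrees (1.0 is 90 degrees), then the opening, from 0 (shut) to 1 (fully open). A call has 1 to 8 rows; each row shifts and turns the commanded pose from where the row before left it, along the tool's axes as they then stand; what a row does not reach is not made up. A row lasts 1/10 s, in which the tool goes at most 50 mm and 8.59 degrees, less where a joint would pass 70% of its speed; a pose out of reach is approached as far as the arm can. A call with a number of a shift or a turn outside -1 to 1 is refused whole. A call with a gripper value outside its range is refused whole. The fingers move at their own pace and stop on an object; "squeeze" is the grip in N (left out, the last holds). Time passes only in rows, so rows that do not move let the fingers close. It gives the time, the measured TCP pose, the force, the opening and the grip force at its end, in the units of the state.
- telemetry.sense(): the state, without advancing time (a new reading comes with each control period).
- optics.capture(name): name is "side" or "top"; returns the picture (384x512x3 uint8, blue, green, red); there is no depth.
- optics.camera_model(name): a dict with "vfov" (degrees; the focal length in pixels is half the picture's height over the tangent of half this angle, whatever the lens; pixels are square), "cx", "cy" (the principal point, pixels), "R" (3x3) and "t" (3): a world point X has camera coordinates R X + t. Camera axes: x right, y down, z forward; pixel columns grow to the right and rows downward; lengths in mm; the calibration is good to about 2 mm. A picture is of the moment at which its call begins. camera_model takes no time and is no camera call.
- ctrl.finish_job(): hands the job in; it is judged then, once.
The state is a dict: "time_s": time; "joints": joint angles; "dq": joint speeds; "tau": joint torques, N m; "eef_pos": TCP position; "ee_rot": TCP orientation; "force": force on the tool from outside, world axes, zero at the start; "wrist_torque": the same for the moment, N m; "grip_width": opening from 0.0 (shut) to 1.0 (fully open); "grip_force": force on a finger pad.
Only numpy, scipy, OpenCV 4.12 (cv2) and the standard library are available. Lean on these libraries where they do the work, as an engineer would, in place of code of your own. Each camera call takes 0.05 s, during which the arm holds its last target. There are 200 camera calls.

### The job

Put the steel measuring scoop under the dispenser: its cup standing on the worktop, centred beneath the spout, and let go of it there. Only then pull the dispenser's spring-return gate out by its black knob until the knob's pointer is level with the marker clip on the scale, without running well past it, and finish while still holding the gate steady at the marker. Do not tip the scoop, and leave the other things where they stand.

Things in the scene. Friction and masses are not known exactly. Their poses are not given: they have to be found in the camera images.
- scoop: Loose steel measuring scoop, 0.14 kg, standing on the worktop right of the dispenser, handle pointing roughly to the robot's right. Open round cup 74 mm across the rim (66 mm at the foot), 45 mm high, wall 3 mm. The straight flat handle runs along the scoop's own -y, 37 to 165 mm from the cup's axis. Origin: centre of the cup's underside; z up.
- scoop_handle (a point): Point to grip on the scoop's handle, 120 mm from the cup's axis along the scoop's -y, 40 mm above the worktop (mid-thickness). The handle is 12 mm wide and 6 mm thick and ends in a 22 mm disc.
- dispenser: Fixed dry-food dispenser, 250 mm high: steel round hopper (102 mm across) on a grey gate box (x +-68, y +-55 mm, z 73 to 115 mm) on two side panels at x = -60 and +60 mm. Between them a lane 104 mm wide, open at both y ends, runs along y under the spout. Origin: on the worktop straight below the spout; x away from the robot, z up; turned up to 0.25 rad from the world axes.
- spout (a point): Centre of the spout's round mouth (32 mm across), 60 mm above the worktop, the lowest thing over the lane: 15 mm above the rim of a standing scoop.
- gate (a joint): How far the gate is pulled out, m: 0 shut, 0.068 fully out. It slides along the dispenser's -x, towards the robot. A spring pulls it shut: about 3 N at 0, rising to about 9 N at 0.055, so it shuts again if let go.
- gate_knob (a point): On the axis of the gate's black knob, 140 mm above the worktop: an upright round post 18 to 22 mm across from z = 115 to 155 mm, top at 164 mm, on the flat steel gate bar (16 mm wide, top z = 94 mm). Shut, it stands 130 mm from the dispenser's origin along its -x, 80 mm clear of the hopper. A thin cross pointer, 33 mm long across the bar under the knob, shows its x.
- marker: Fixed clip on the aluminium scale rail (48 mm wide, top z = 84 mm) under the gate bar: two thin dark fins, 45 mm apart either side of the bar, tops at z = 98 mm. It is 25 to 55 mm further out (dispenser's -x) than the shut gate's knob. Origin midway between the fins, z = 80 mm; axes as the dispenser's. The gate is at the marker when knob axis and pointer have the same dispenser x as this origin.
- spice_jar: Bystander: glass spice jar with a round red cap, 45 mm across, 106 mm high; origin at the centre of its underside.
- garlic: Bystander: garlic bulb, 56 mm; origin at its underside.
- timer: Bystander: white wind-up egg timer, 63 mm across, 48 mm high; origin at the centre of its underside.
Things that resemble listed ones, but are neither listed nor needed, are in the scene too. Of the things that look like the scoop, the smallest one is meant.

How it is judged:
By the outcome, as a careful person would: the job done as asked, in the order asked, and still so for the second after the job is handed in, while the arm keeps its last pose, push and grip.
It also fails if it takes over 58 s, if anything falls off the work surface, if the arm or the gripper's body presses on something with over 40 N, if the wrist force passes 120 N, or if a joint passes its speed limit or range.

## Working session

There is one attempt and no reset: what is moved stays moved. The work goes in short steps, Python scripts to look and compute and a tool call to move; the robot and the scene stay as the last step left them, time stands still between calls to the robot, and variables do not carry over. Pictures are saved under pics/ and viewed, at most 10 in all, crops included, and the job is handed in when it is done.

Besides the shell and the picture viewer there is one more tool, called after "Request:" as name([rows], argument=value, ...), one row to a line, values as JSON. servo_tool: Moves the arm, as the interface text tells. Its arguments: {"type":"object","properties":{"deltas":{"type":"array"},"squeeze":{"type":"number"}},"required":["deltas"]}

```bash
mkdir -p pics; ls
python3 - <<'E'
from rig import telemetry, optics
import cv2
for n in("side","top"):
    cv2.imwrite(f"pics/{n}0.png",optics.capture(n)); print(n,optics.camera_model(n))
s=telemetry.sense();print({k:s[k] for k in("time_s","eef_pos","ee_rot","force","grip_width")})
E
```

```text
pics
side {'vfov': 42.52429204867512, 'cx': 246.6928407547319, 'cy': 192.0417108856926, 'R': array([[-0.98338955,  0.18138962, -0.00654228],
       [ 0.10926582,  0.5628251 , -0.81932221],
       [-0.14493438, -0.80642775, -0.57329601]]), 't': array([4.81172328e+02, 1.07621066e+00, 1.91373042e+03])}
top {'vfov': 52.94026927508995, 'cx': 256.70194553507423, 'cy': 192.93806048864977, 'R': array([[-0.20626926, -0.97838471, -0.01470866],
       [-0.790117  ,  0.17540705, -0.58732231],
       [ 0.57720717, -0.10952497, -0.80921948]]), 't': array([ 132.5328334 ,  430.09571509, 1370.42851323])}
{'time_s': 0.1, 'eef_pos': array([ 180.35921272, -492.80479594,  230.79887782]), 'ee_rot': array([-5.74233354e-04,  9.84657960e-01,  1.74494620e-01,  1.48551773e-05]), 'force': array([-1.62342915, -0.28629782,  1.18797291]), 'grip_width': 0.9986509748721825}
```

View pics/top0.png

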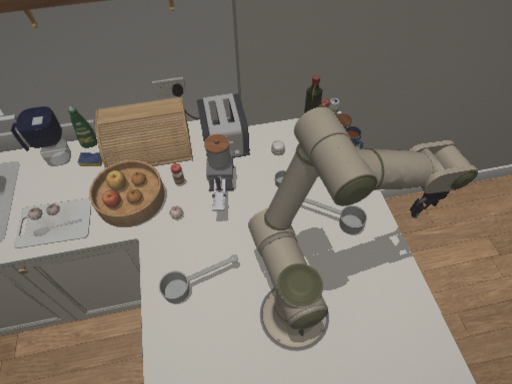

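View pics/side0.png

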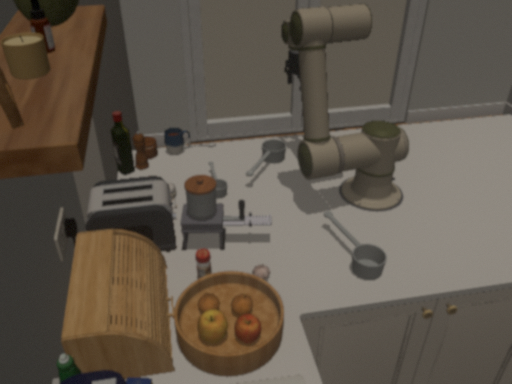

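The top view shows three scoop-like things: cups at (283,180), (352,220) and (175,287). In the side view they are at (220,188), (274,151) and (368,262). The smallest, at (283,180) top and (220,188) side, is next to the dispenser and its handle points right, so it fits. I'll confirm it in an enlarged crop.

Run:
```python
import cv2,numpy as np
a=cv2.imread("pics/side0.png")[130:260,160:300]; b=cv2.imread("pics/top0.png")[125:240,190:390]
A=cv2.resize(a,None,fx=4,fy=4,interpolation=3);B=cv2.resize(b,None,fx=4,fy=4,interpolation=3)
cv2.imwrite("pics/c1.png",A);cv2.imwrite("pics/c2.png",B)
```

```text
(no output)
```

View pics/c1.png

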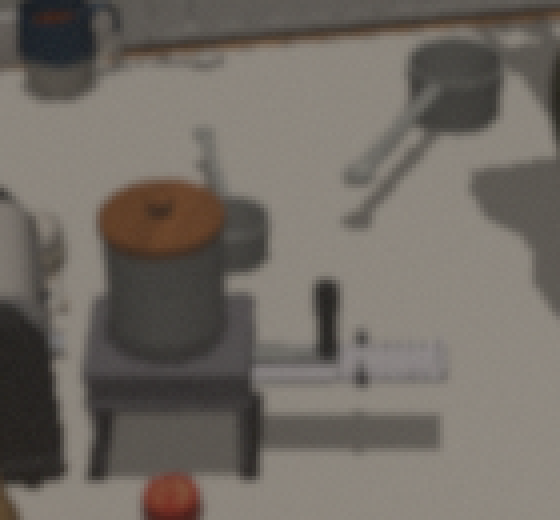

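View pics/c2.png

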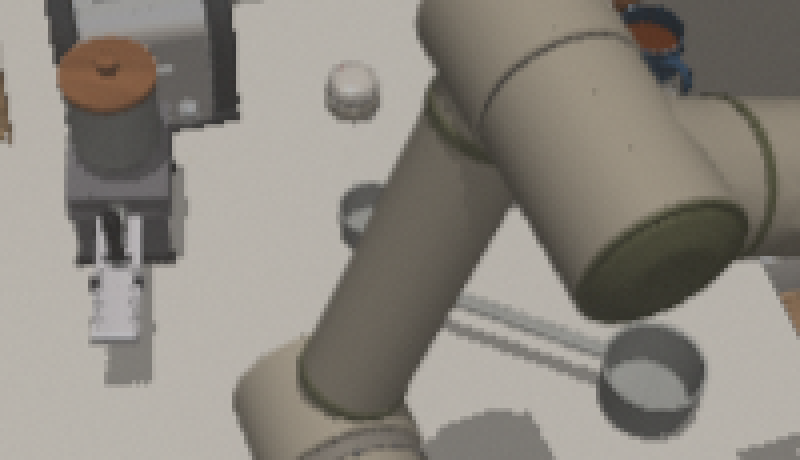

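```bash
cat > h.py <<'E'
import numpy as np, cv2
from rig import telemetry, optics
M={n:optics.camera_model(n) for n in("side","top")}
def ray(n,p):
    m=M[n];f=192/np.tan(np.radians(m["vfov"]/2));R=np.array(m["R"]);t=np.array(m["t"])
    d=R.T@np.array([(p[0]-m["cx"])/f,(p[1]-m["cy"])/f,1]);return -R.T@t,d/np.linalg.norm(d)
def onz(n,p,z):
    o,d=ray(n,p);return o+d*(z-o[2])/d[2]
def tri(ps,pt):
    o1,d1=ray("side",ps);o2,d2=ray("top",pt)
    s=np.linalg.lstsq(np.c_[d1,-d2],o2-o1,rcond=None)[0]
    a,b=o1+s[0]*d1,o2+s[1]*d2;return (a+b)/2,np.linalg.norm(a-b)
def proj(n,X):
    m=M[n];f=192/np.tan(np.radians(m["vfov"]/2));c=np.array(m["R"])@X+np.array(m["t"])
    return np.array([f*c[0]/c[2]+m["cx"],f*c[1]/c[2]+m["cy"]])
C1=lambda u,v:(u/4+159.6,v/4+129.6)
C2=lambda u,v:(u/4+189.6,v/4+124.6)
E
python3 - <<'E'
from h import *
np.set_printoptions(precision=1,suppress=True)
print("lid",tri(C1(160,208),C2(107,70)), onz("side",C1(162,217),235),onz("top",C2(107,73),235))
print("knob",tri(C1(326,287),C2(119,213)),onz("side",C1(326,287),164))
print("fins",onz("side",C1(361,335),98),onz("side",C1(361,368),98),onz("top",C2(97,281),98),onz("top",C2(139,281),98))
print("railend",[onz("side",C1(*p),84) for p in((441,346),(441,380))],[onz("top",C2(*p),84) for p in((93,341),(137,341))])
print("cup",onz("side",C1(265,210),45),onz("top",C2(342,208),45),onz("side",C1(204,131),40),onz("side",C1(245,202),45))
E
```

```text
lid (array([665.6, 156.2, 235.3]), np.float64(5.457332986077848)) [666.9 165.  235. ] [658.4 158.2 235. ]
knob (array([540.1, 172.2, 156.3]), np.float64(4.099005425265243)) [540.7 185.2 164. ]
fins [509.  168.4  98. ] [517.2 211.9  98. ] [507.1 204.4  98. ] [497.9 162.9  98. ]
railend [array([442.5, 178.1,  84. ]), array([452.4, 222.5,  84. ])] [array([445.2, 218.8,  84. ]), array([435.8, 176. ,  84. ])]
cup [ 550.  -111.1   45. ] [585.3 -70.5  45. ] [ 589.1 -274.8   40. ] [ 567.  -128.6   45. ]
```

The crops show what I need.
- **Target scoop:** its cup is at c1 (245,235) and c2 (365,215), and its handle points to the robot's right. It is clearly smaller than the other two.
- **Dispenser:** the knob is at c1 (326,287) and the marker fins are at c1 (361,338) and (361,370).

The arm blocks the top view, so I'll move it aside.

Request:
servo_tool([
  [[-0.19,-0.07,0],[0,0,0],1],
  [[-0.19,-0.07,0],[0,0,0],1],
  [[-0.19,-0.07,0],[0,0,0],1],
  [[-0.19,-0.07,0],[0,0,0],1],
  [[-0.19,-0.07,0],[0,0,0],1],
  [[-0.19,-0.07,0],[0,0,0],1],
  [[-0.19,-0.07,0],[0,0,0],1],
  [[0,0,0],[0,0,0],1],
])

```text
time_s: 0.9
eef_pos: [-106.9, -492.1, 230.8]
ee_rot: [-0.0, 0.985, 0.172, -0.0]
force: [-0.1, -0.6, -1.1]
grip_width: 1.001
grip_force: 0.0
```

Run:
```python
from h import *
for n in("side","top"): cv2.imwrite(f"pics/{n}1.png",optics.capture(n))
b=cv2.imread("pics/top1.png")[125:245,190:390]
cv2.imwrite("pics/c3.png",cv2.resize(b,None,fx=4,fy=4,interpolation=3))
```

```text
(no output)
```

View pics/c3.png

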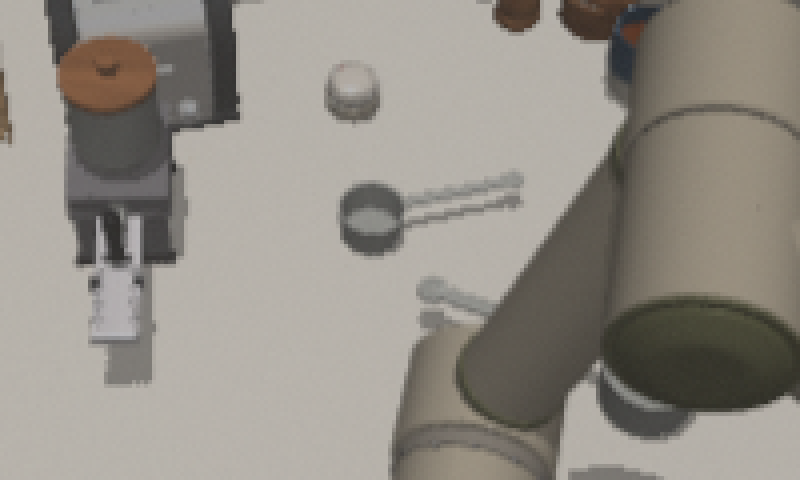

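In this crop the cup's rim is centred near (372,210), the handle-end disc is at (514,181), the timer is at (352,90), and another scoop's handle end is at (432,290).

Run:
```python
from h import *
np.set_printoptions(precision=1,suppress=True)
T=lambda u,v,z:onz("top",C2(u,v),z)
print("rim L R top",T(340,210,45),T(405,208,45),T(372,181,45))
print("disc top/side",T(514,181,40),onz("side",C1(204,136),40))
print("tri disc",tri(C1(204,136),C2(514,181)))
print("hand root",T(408,203,40))
print("timer base",T(353,105,20),"other end",T(432,290,50))
print("jar/garlic",onz("top",(177,176),60),onz("top",(176,211),28))
```

```text
rim L R top [583.1 -67.8  45. ] [ 570.4 -137.4   45. ] [ 615.  -111.7   45. ]
disc top/side [ 584.8 -265.9   40. ] [ 590.3 -265.1   40. ]
tri disc (array([ 589. , -268.1,   36.7]), np.float64(3.1094677289256403))
hand root [ 580.2 -143.7   40. ]
timer base [ 750.8 -124.1   20. ] other end [ 455.1 -135.5   50. ]
jar/garlic [669.5 346.3  60. ] [510.7 370.1  28. ]
```

Request:
servo_tool([
  [[0,0,0],[0,0,-0.09],1],
  [[0,0,0],[0,0,-0.09],1],
  [[0,0,0],[0,0,-0.09],1],
  [[0,0,0],[0,0,-0.09],1],
  [[0,0,0],[0,0,-0.09],1],
  [[0,0,0],[0,0,-0.09],1],
  [[0,0,0],[0,0,-0.09],1],
  [[0,0,0],[0,0,-0.09],1],
])

```text
time_s: 1.8
eef_pos: [-101.5, -492.4, 231.2]
ee_rot: [0.0, 0.735, 0.678, 0.0]
force: [0.5, 0.2, 0.1]
grip_width: 1.003
grip_force: 0.0
```

Request:
servo_tool([
  [[0,0,0],[0,0,-0.085],1],
  [[0.074,0.22,0],[0,0,0],1],
  [[0.074,0.22,0],[0,0,0],1],
  [[0.074,0.22,0],[0,0,0],1],
  [[0.074,0.22,0],[0,0,0],1],
  [[0.074,0.22,0],[0,0,0],1],
  [[0.074,0.22,0],[0,0,0],1],
  [[0.074,0.22,0],[0,0,0],1],
])

```text
time_s: 2.6
eef_pos: [202.6, -373.3, 231.4]
ee_rot: [0.0, 0.691, 0.723, -0.0]
force: [-0.2, 0.0, 0.0]
grip_width: 1.0
grip_force: 0.0
```

Request:
servo_tool([
  [[0.074,0.22,0],[0,0,0],1],
  [[0.074,0.22,0],[0,0,0],1],
  [[0.074,0.22,0],[0,0,0],1],
  [[0.074,0.22,0],[0,0,0],1],
  [[0.074,0.22,0],[0,0,0],1],
  [[0.074,0.22,0],[0,0,0],1],
  [[0.074,0.22,0],[0,0,0],1],
  [[0,0,0],[0,0,0],1],
])

```text
time_s: 3.4
eef_pos: [507.0, -254.0, 230.4]
ee_rot: [-0.0, 0.689, 0.725, 0.001]
force: [-0.9, -0.2, -0.1]
grip_width: 1.003
grip_force: 0.0
```

Request:
servo_tool([
  [[0.06,0.2,0],[0,0,0],1],
  [[0.06,0.2,0],[0,0,0],1],
  [[0,0,0.2],[0,0,0],1],
  [[0,0,0.2],[0,0,0],1],
  [[0,0,0.2],[0,0,0],1],
  [[0,0,0],[0,0,0],0.6],
])

```text
time_s: 4.0
eef_pos: [579.6, -228.0, 106.2]
ee_rot: [-0.005, 0.691, 0.723, -0.001]
force: [-0.5, 0.5, 0.2]
grip_width: 0.858
grip_force: 0.0
```

Run:
```python
from h import *
ims=[]
for n,(x,y) in(("side",(150,80)),("top",(240,90))):
    c=optics.capture(n);cv2.imwrite(f"pics/{n}2.png",c);ims.append(cv2.resize(c[y:y+150,x:x+130],None,fx=3,fy=3,interpolation=3))
cv2.imwrite("pics/c4.png",np.hstack(ims))
s=telemetry.sense();print(s["eef_pos"],proj("side",s["eef_pos"]),proj("top",s["eef_pos"]))
```

```text
[ 582.27591095 -230.05725728  112.51284157] [212.8183147  152.33090616] [312.13372273 160.87966445]
```

View pics/c4.png

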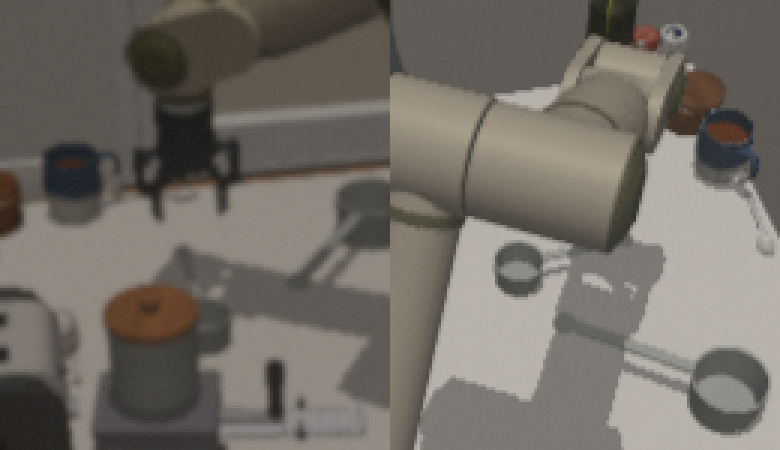

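The gripper is straddling the handle line in the side view: the fingers sit either side of column 212 and the handle-end disc is at (210,163). I'll go down and close.

Request:
servo_tool([
  [[0.015,0.02,0.15],[0,0,0],0.6],
  [[0,0,0.15],[0,0,0],0.6],
  [[0,0,0.1],[0,0,0],0.6],
  [[0,0,0],[0,0,0],0.6],
  [[0,0,0],[0,0,0],0.6],
])

```text
time_s: 4.6
eef_pos: [587.0, -227.9, 34.0]
ee_rot: [0.002, 0.691, 0.723, 0.0]
force: [0.2, 0.1, 0.6]
grip_width: 0.601
grip_force: 0.0
```

Request:
servo_tool([
  [[0,0,0.06],[0,0,0],0.6],
  [[0,0,0],[0,0,0],0.4],
  [[0,0,0],[0,0,0],0.2],
  [[0,0,0],[0,0,0],0],
  [[0,0,0],[0,0,0],0],
  [[0,0,0],[0,0,0],0],
  [[0,0,0],[0,0,0],0],
  [[0,0,0],[0,0,0],0],
], squeeze=60)

```text
time_s: 5.4
eef_pos: [586.0, -227.5, 19.5]
ee_rot: [0.0, 0.691, 0.723, 0.0]
force: [0.3, -1.3, 1.5]
grip_width: 0.126
grip_force: 58.4
```

Run:
```python
from h import *
np.set_printoptions(precision=1,suppress=True)
# dispenser: fit from several cues (knob, fins, rail end) ; yaw from y-edges and fin pairs
for n in("side","top"):
    c=cv2.imread(f"pics/{n}1.png")
    hsv=cv2.cvtColor(c,cv2.COLOR_BGR2HSV)
    m=cv2.inRange(hsv,(5,90,60),(20,255,255)) # copper lid
    k,l,s,ce=cv2.connectedComponentsWithStats(m)
    for i in range(1,k):
        if s[i,4]>60 and abs(ce[i][0]-(200 if n=="side" else 217))<20: print(n,s[i],ce[i],[onz(n,ce[i],z) for z in(225,235,245)])
```

```text
side [185 175  31  20 471] [199.9 184.4] [array([666.9, 153.3, 225. ]), array([667.8, 168.2, 235. ]), array([668.8, 183.1, 245. ])]
side [196 248  14  13 100] [202.1 252.7] [array([694.9, 474.9, 225. ]), array([695.6, 486.1, 235. ]), array([696.2, 497.3, 245. ])]
top [205 135  24  18 359] [216.4 143.3] [array([665.7, 157.9, 225. ]), array([656.1, 158.3, 235. ]), array([646.5, 158.7, 245. ])]
```

Run:
```python
from h import *
np.set_printoptions(precision=1,suppress=True)
th=-0.19
def org(P,lx,ly): 
    c,s=np.cos(th),np.sin(th);return P[:2]-np.array([c*lx-s*ly,s*lx+c*ly])
S=lambda u,v,z:onz("side",C1(u,v),z)
T=lambda u,v,z:onz("top",C2(u,v),z)
print("box near bottom R",org(S(256,396,73),-68,55),"L",org(S(84,402,73),68,55))
print("box top nearL",org(S(84,374,115),68,55),"nearR",org(S(254,372,115),-68,55),"farR",org(S(252,296,115),-68,-55))
print("foot R",org(S(259,478,0),-68,55),"L",org(S(88,478,0),68,55))
print("T box top front L",org(T(66,200,115),-68,55),"R",org(T(172,198,115),-68,-55),"bot L",org(T(70,222,73),-68,55))
print("T foot L",org(T(78,263,0),-68,55),"R",org(T(177,262,0),-68,-55))
```

```text
box near bottom R [659.5 134. ] L [665.5 140.7]
box top nearL [663.3 157.3] nearR [662.7 154.9] farR [670.5 160.8]
foot R [662.1 152.5] L [669.  151.2]
T box top front L [660.8 154.3] R [660.2 154.3] bot L [664.7 154.7]
T foot L [664.3 154.6] R [662.8 155.9]
```

Request:
servo_tool([
  [[0,0,-0.02],[0,0,0],0],
  [[0,0,-0.01],[0,0,0.01],0],
  [[0,0,0],[0,0,0.025],0],
  [[0,0,0],[0,0,0.03],0],
  [[0,0,0],[0,0,0.03],0],
  [[0,0,0],[0,0,0.03],0],
  [[0,0,0],[0,0,0.025],0],
  [[0,0,0],[0,0,0],0],
])

```text
time_s: 6.2
eef_pos: [585.6, -227.2, 25.2]
ee_rot: [-0.0, 0.772, 0.636, -0.0]
force: [0.1, 0.1, -1.3]
grip_width: 0.126
grip_force: 58.4
```

Request:
servo_tool([
  [[0.03,0,0],[0,0,0],0],
  [[0.08,0.005,0],[0,0,0],0],
  [[0.1,0.005,0],[0,0,0],0],
  [[0.12,0.006,0],[0,0,0],0],
  [[0.12,0.006,0],[0,0,0],0],
  [[0.1,0,0],[0,0,0],0],
  [[0.05,0,0],[0,0,0],0],
  [[0,0,0],[0,0,0],0],
])

```text
time_s: 7.0
eef_pos: [613.1, -108.6, 25.3]
ee_rot: [-0.0, 0.771, 0.637, -0.0]
force: [0.5, 0.1, -1.0]
grip_width: 0.123
grip_force: 58.4
```

Run:
```python
from h import *
ims=[]
for n,(x,y) in(("side",(150,110)),("top",(180,120))):
    c=optics.capture(n);cv2.imwrite(f"pics/{n}3.png",c);ims.append(cv2.resize(c[y:y+150,x:x+130],None,fx=3,fy=3,interpolation=3))
cv2.imwrite("pics/c5.png",np.hstack(ims))
s=telemetry.sense();print(s["eef_pos"],s["ee_rot"],s["grip_force"])
```

```text
[ 612.8949162  -110.54709265   25.31590228] [ 8.04200216e-05  7.71264092e-01  6.36515269e-01 -7.60128451e-05] 58.38762581348419
```

View pics/c5.png

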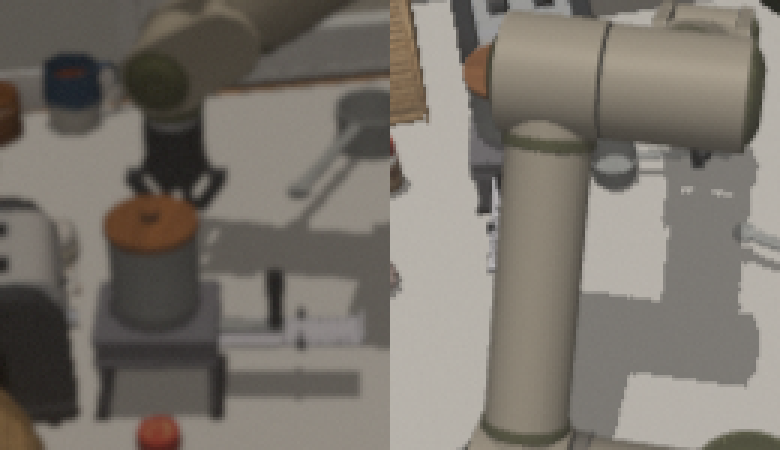

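Run:
```python
from h import *
np.set_printoptions(precision=1,suppress=True)
for d in(-120,):
    tcp=np.array([612.9,-110]);y=np.array([.19,.982]);x=np.array([.982,-.19]);c=tcp+y*120
    print("exp centre",c)
    for q in(c,c-37*y,c+37*y,c+37*x,c-37*x): 
        p=proj("top",np.array([*q,50]));print((p-[180,120])*3+[390,0])
c=cv2.imread("pics/top3.png")
cv2.imwrite("pics/c6.png",cv2.resize(c[155:195,235:285],None,fx=12,fy=12,interpolation=0))
```

```text
exp centre [635.7   7.8]
[615.3 150.5]
[640.6 149.9]
[590.1 151.1]
[615.  131.2]
[615.7 170.3]
```

View pics/c6.png

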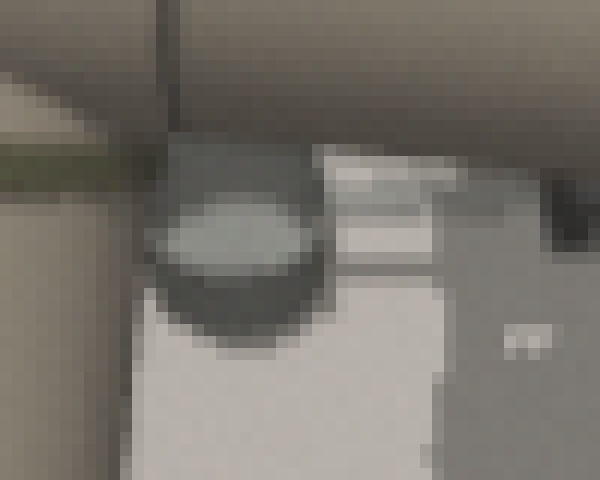

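The cup shows at top (254.4,178), within a few mm of where it should be at (255,170–177). It is in line with the lane, so I'll slide it in and add a 3 mm correction in x.

Request:
servo_tool([
  [[0.03,0.005,0],[0,0,0],0],
  [[0.07,0.005,0],[0,0,0],0],
  [[0.1,0.005,0],[0,0,0],0],
  [[0.1,0,0],[0,0,0],0],
  [[0.08,0,0],[0,0,0],0],
  [[0.03,0,0],[0,0,0],0],
])

```text
time_s: 7.7
eef_pos: [631.7, -28.6, 25.3]
ee_rot: [-0.0, 0.771, 0.637, 0.0]
force: [0.0, -1.0, -1.7]
grip_width: 0.123
grip_force: 58.4
```

Request:
servo_tool([
  [[0.03,0,0],[0,0,0],0],
  [[0.07,0,0],[0,0,0],0],
  [[0.08,0,0],[0,0,0],0],
  [[0.08,0,0],[0,0,0],0],
  [[0.05,0,0],[0,0,0],0],
  [[0.02,0,0],[0,0,0],0],
  [[0,0,0],[0,0,0],0],
  [[0,0,0],[0,0,0],0],
])

```text
time_s: 8.5
eef_pos: [644.0, 34.0, 25.3]
ee_rot: [0.0, 0.771, 0.636, -0.0]
force: [-0.6, 0.8, -1.2]
grip_width: 0.124
grip_force: 58.4
```

Run:
```python
from h import *
ims=[]
for n,(x,y) in(("side",(175,190)),("top",(195,150))):
    c=optics.capture(n);cv2.imwrite(f"pics/{n}4.png",c);ims.append(cv2.resize(c[y:y+75,x:x+65],None,fx=6,fy=6,interpolation=3))
cv2.imwrite("pics/c7.png",np.hstack(ims))
s=telemetry.sense();print(s["eef_pos"],s["ee_rot"],s["force"],s["time_s"])
```

```text
[643.98345808  33.8232327   25.30760825] [ 3.83805020e-05  7.71570340e-01  6.36144015e-01 -3.52767795e-05] [-0.05773211  0.43057877 -0.83332277] 8.6
```

View pics/c7.png

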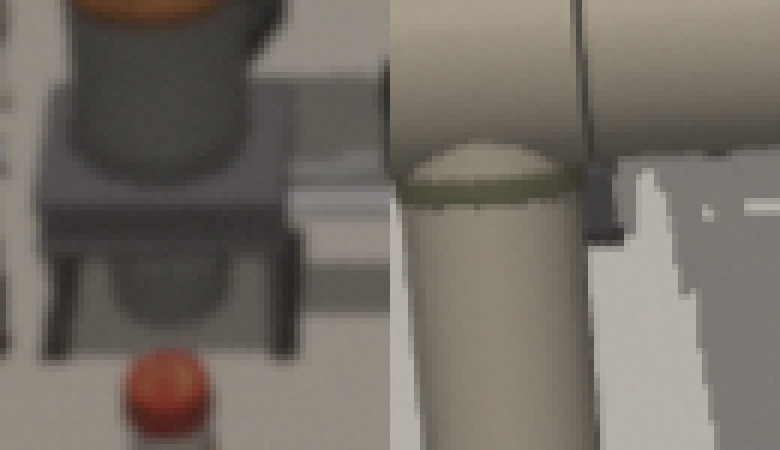

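The side view shows the cup in the lane, columns 112–230 of the crop with its foot at row 325, between panel inner edges at 75 and 272. I'll check how well it is centred.

Run:
```python
from h import *
np.set_printoptions(precision=1,suppress=True)
Q=lambda X:(proj("side",np.array(X))-[175,190]+.42)*6
y=np.array([.19,.982]);x=np.array([.982,-.19])
for o in((664,155),(666,155)):
    print("cup",[Q([*(np.array(o)+33.5*s*x),8]) for s in(1,-1)],"foot near",Q([*(np.array(o)+33*y),4]))
    print("panel foot inner/outer",[Q([*(np.array(o)+55*y+k*x),0]) for k in(68,52,-52,-68)])
```

```text
cup [array([121.9, 285.4]), array([239.3, 285.5])] foot near [176.4 329. ]
panel foot inner/outer [array([ 51.6, 360.4]), array([ 80.3, 360.4]), array([267. , 360.6]), array([295.8, 360.6])]
cup [array([118.4, 285.8]), array([235.8, 285.9])] foot near [172.8 329.4]
panel foot inner/outer [array([ 48. , 360.9]), array([ 76.7, 360.9]), array([263.4, 361.1]), array([292.2, 361.1])]
```

The cup sits about 5 mm too far in +x. I'll correct that, set it down and open.

Request:
servo_tool([
  [[0.005,-0.01,0],[0,0,0],0],
  [[0.005,-0.01,0],[0,0,0],0],
  [[0,-0.003,0],[0,0,0],0],
  [[0,0,0.01],[0,0,0],0],
  [[0,0,0.01],[0,0,0],0],
  [[0,0,0.006],[0,0,0],0],
  [[0,0,0],[0,0,0],0],
  [[0,0,0],[0,0,0],0],
])

```text
time_s: 9.4
eef_pos: [639.9, 37.2, 20.1]
ee_rot: [0.0, 0.771, 0.636, 0.0]
force: [-0.4, -1.1, -0.9]
grip_width: 0.12
grip_force: 58.5
```

Request:
servo_tool([
  [[0,0,0],[0,0,0],0.15],
  [[0,0,0],[0,0,0],0.2],
  [[0,0,0],[0,0,0],0.3],
  [[0,0,0],[0,0,0],0.5],
  [[0,0,0],[0,0,0],0.6],
  [[0,0,0],[0,0,0],0.6],
  [[0,0,-0.05],[0,0,0],0.6],
  [[0,0,-0.1],[0,0,0],0.6],
])

```text
time_s: 10.2
eef_pos: [639.1, 37.3, 49.7]
ee_rot: [-0.001, 0.771, 0.636, -0.001]
force: [-0.0, -0.2, -0.1]
grip_width: 0.598
grip_force: 0.0
```

Run:
```python
from h import *
c=optics.capture("side")
cv2.imwrite("pics/c8.png",cv2.resize(c[190:265,175:240],None,fx=6,fy=6,interpolation=3))
```

```text
(no output)
```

View pics/c8.png

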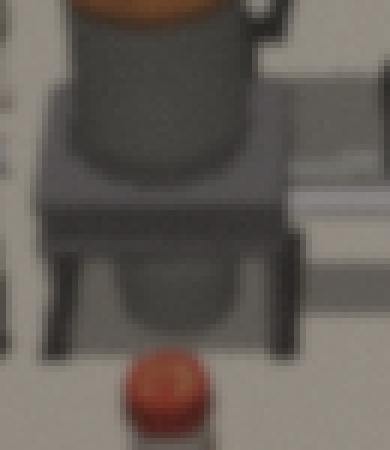

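The cup now spans columns 121–239, centred at 180 against an expected 180.6, with its foot at row 332. It is upright, centred and released. Next is the knob: I'll measure it by dark mask in the earlier clear pictures and move above it.

Run:
```python
from h import *
np.set_printoptions(precision=1,suppress=True)
for n,(x,y,w,h) in(("side",(230,196,40,36)),("top",(208,172,24,32))):
    c=cv2.imread(f"pics/{n}1.png");g=cv2.cvtColor(c,cv2.COLOR_BGR2GRAY)[y:y+h,x:x+w]
    if n=="top": print("\n".join(" ".join(f"{v:3d}" for v in r) for r in g[:27]))
    k,l,s,ce=cv2.connectedComponentsWithStats((g<70).astype(np.uint8))
    for i in range(1,k):
        if s[i,4]>3: print(n,s[i]+[x,y,0,0,0],ce[i]+[x,y])
for z in(155,120): print(z,onz("side",(240.9,203.5 if z==155 else 214),z))
y=np.array([.19,.982]);x=np.array([.982,-.19]);o=np.array([664,155])
for nm,lx,z in(("knob164",-130,164),("knob117",-130,117)): print(nm,[proj(n,np.array([*(o+lx*x),z])) for n in("side","top")])
```

```text
side [239 201   5  19  81] [241.3 209.5]
108 108 107 109 108 108 107 107 107 109 108 108 108 108 107 108 107 107 108 108 108 108 108 104
107 108 107 106 100 104 107 107 107 108 109 108 108 106 105 108 107 106 107 104 106 105 106 102
 97  97  97  94  86  92  93  92  91  94  92  91  91  89  89  88  88  88  88  88  87  87  84  82
 76  75  74  71  72  71  70  69  69  76  81  79  79  72  67  68  69  69  67  68  69  68  68  67
 64  66  65  65  66  64  65  65  66  78  91  93  92  76  69  67  67  68  67  67  67  67  68  68
 73  71  69  68  70  68  68  64  62  64  80 102 122  87  74  69  68  72  73  72  73  73  67  67
 79  79  77  76  76  74  73  63  54  51  55  79 133  95  96 103 104  87  79  81  77  74  73  75
 76  77  76  73  76  73 134  85  52  58  49  50 129 107 147 157 160 103  74  71  69  69  68  75
111  77  68  68  68  69 163  97  50  56  52  47 105 109 167 178 182 111  69  65  64  66  64  69
134  80  67  68  67  68 162 101  49  48  47  47  79  98 167 178 181 108  68  68  68  68  66  69
145  87  68  68  68  65 161 115  59  49  48  47  80  93 165 177 179 104  66  68  66  67  68  67
167
[... 1150 characters left out ...]
79 178 180 179 104  62  77 150 173 175 176 174 178 177 178 107  62  70 115 122 169 179 179 179
179 179 179 179 103  70  91 148 170 176 177 175 177 176 163 147 132  82 114 123 170 178 178 178
178 179 178 179 118 116 145 158 172 175 176 177 178 177 166 160 165 111 117 122 170 178 179 179
177 179 179 178 161 145 142 170 173 175 176 175 176 176 176 165 169 128 121 121 170 178 179 178
top [208 175  14  15  62] [216.5 181.4]
top [222 175  10   3  24] [226.6 175.8]
top [226 179   6  12  63] [228.5 184.4]
top [210 180   4  11  32] [211.4 184.3]
155 [541.4 184.5 155. ]
120 [543.6 194.5 120. ]
knob164 [array([242.1, 200.2]), array([217.2, 178.2])]
knob117 [array([242.3, 211.8]), array([218.4, 185.3])]
```

Request:
servo_tool([
  [[0,0,-0.22],[0,0,0],0.6],
  [[0,0,-0.24],[0,0,0],0.6],
  [[0,0,-0.24],[0,0,0],0.6],
  [[0,0,-0.05],[0,0,0],0.6],
  [[0,-0.22,0],[0,0,0],0.6],
  [[0,-0.22,0],[0,0,0],0.6],
  [[0,-0.22,0],[0,0,0],0.6],
  [[0,0,0],[0,0,0],0.6],
])

```text
time_s: 11.05
eef_pos: [505.5, 63.6, 199.4]
ee_rot: [-0.002, 0.771, 0.637, -0.001]
force: [1.0, -0.7, 0.0]
grip_width: 0.598
grip_force: 0.0
```

Request:
servo_tool([
  [[0.2,0.02,0],[0,0,0],0.6],
  [[0.2,0.02,0],[0,0,0],0.6],
  [[0.2,0.01,0],[0,0,0],0.6],
  [[0,0,0],[0,0,0],0.6],
  [[0,0,0],[0,0,0],0.6],
])

```text
time_s: 11.55
eef_pos: [543.1, 178.5, 199.8]
ee_rot: [0.0, 0.771, 0.637, -0.0]
force: [0.1, -0.9, 0.1]
grip_width: 0.598
grip_force: 0.0
```

Run:
```python
from h import *
from scipy.optimize import brentq
np.set_printoptions(precision=2,suppress=True)
c=cv2.cvtColor(cv2.imread("pics/side1.png"),cv2.COLOR_BGR2GRAY)
print("\n".join(" ".join(f"{v:3d}" for v in r) for r in c[210:228,236:258]))
y=np.array([.19,.982]);x=np.array([.982,-.19]);o=np.array([664,155])
for d in(25,30,35,40,45,50): print(d,[proj("side",np.array([*(o-(130+d)*x+s*22.5*y),93]))for s in(-1,1)],[proj("top",np.array([*(o-(130+d)*x+s*22.5*y),93]))for s in(1,-1)])
for z in(100,107): print("ptr",proj("top",np.array([*(o-130*x),z])),proj("side",np.array([*(o-130*x),z])))
s=telemetry.sense();print(s["eef_pos"])
```

```text
136 133 119  87  53  39  43  63  97 124 134 136 135 133 132 134 135 137 135 136 137 135
136 134 121  90  55  40  42  63  96 122 134 136 134 127 126 128 134 135 136 135 137 137
136 134 121  89  55  39  43  65  98 124 133 134 129 117 110 118 129 134 136 137 135 137
136 133 121  91  58  41  43  64  97 123 133 133 119 100  91 104 123 133 135 136 137 136
134 133 120  90  55  39  43  63  95 121 132 130 114  88  78  93 119 131 135 133 134 134
129 128 114  84  54  41  40  56  88 119 130 127 115  94  82  97 117 128 129 130 127 129
120 116 103  76  50  39  40  52  81 115 126 125 121 109 102 111 122 124 129 125 121 125
110 107  93  70  49  41  43  55  82 114 127 128 129 126 121 125 128 128 129 129 125 127
102 100  93  76  57  47  48  63  88 116 130 133 132 131 128 131 132 132 133 132 132 132
 94  95  89  82  69  60  63  72  94 117 130 132 130 126 125 130 131 134 133 134 134 133
 95  93  94  92  86  81  82  87 100 119 130 132 128 117 114 123 131 133 133 135 133 133
111 111 111 110 110 108 109 107 114 124 130 130 121 111 103 117 129 131 132 133 132 132
126 126 127 126 124 126 125 122 119 125 130 
[... 508 characters left out ...]
1]), array([249.9 , 221.76])] [array([213.15, 193.91]), array([224.2 , 193.66])]
30 [array([251.44, 213.41]), array([251.43, 221.76])] [array([213.09, 194.91]), array([224.16, 194.66])]
35 [array([252.93, 213.41]), array([252.95, 221.76])] [array([213.03, 195.91]), array([224.12, 195.66])]
40 [array([254.42, 213.41]), array([254.48, 221.76])] [array([212.97, 196.91]), array([224.08, 196.67])]
45 [array([255.91, 213.41]), array([256.  , 221.76])] [array([212.91, 197.92]), array([224.04, 197.67])]
50 [array([257.4 , 213.41]), array([257.53, 221.76])] [array([212.84, 198.93]), array([224.  , 198.69])]
ptr [218.77 187.84] [242.37 215.87]
ptr [218.6  186.81] [242.34 214.19]
[543.11 178.53 199.77]
```

Side view: the knob is at column 241.4 and the fins at 249.95, so the marker is about 28 mm out, which is within the stated 25–55 mm. I'll go down over the knob.

Request:
servo_tool([
  [[0,-0.018,0.05],[0,0,0],0.6],
  [[0,0,0.1],[0,0,0],0.6],
  [[0,0,0.12],[0,0,0],0.6],
  [[0,0,0.12],[0,0,0],0.6],
  [[0,0,0],[0,0,0],0.6],
  [[0,0,0],[0,0,0],0.6],
])

```text
time_s: 12.15
eef_pos: [539.4, 178.2, 122.5]
ee_rot: [0.0, 0.772, 0.636, -0.0]
force: [-0.0, -0.4, 0.5]
grip_width: 0.598
grip_force: 0.0
```

Request:
servo_tool([
  [[0,0,0],[0,0,0],0.45],
  [[0,0,0],[0,0,0],0.35],
  [[0,0,0],[0,0,0],0.25],
  [[0,0,0],[0,0,0],0.1],
  [[0,0,0],[0,0,0],0.1],
  [[0,0,0],[0,0,0],0.1],
  [[0,0,0],[0,0,0],0.1],
], squeeze=40)

```text
time_s: 12.85
eef_pos: [538.2, 179.2, 123.1]
ee_rot: [-0.001, 0.771, 0.637, -0.001]
force: [-9.3, 0.2, 8.7]
grip_width: 0.234
grip_force: 38.8
```

Request:
servo_tool([
  [[0,-0.005,0],[0,0,0],0.1],
  [[0,0,0],[0,0,0],0.1],
  [[0,0,0],[0,0,0],0.1],
])

```text
time_s: 13.15
eef_pos: [538.2, 179.2, 123.1]
ee_rot: [-0.0, 0.771, 0.636, 0.0]
force: [-4.8, -0.3, 6.8]
grip_width: 0.237
grip_force: 39.3
```

Request:
servo_tool([
  [[0,-0.005,0],[0,0,0],0.1],
  [[0,0,0],[0,0,0],0.1],
  [[0,0,0],[0,0,0],0.1],
])

```text
time_s: 13.45
eef_pos: [538.1, 179.2, 123.0]
ee_rot: [0.001, 0.771, 0.636, 0.001]
force: [0.9, -0.4, 5.7]
grip_width: 0.233
grip_force: 39.3
```

Request:
servo_tool([
  [[0,-0.005,0],[0,0,0],0.1],
  [[0,0,0],[0,0,0],0.1],
  [[0,0,0],[0,0,0],0.1],
])

```text
time_s: 13.75
eef_pos: [537.5, 179.3, 123.1]
ee_rot: [0.001, 0.771, 0.636, 0.001]
force: [3.5, -1.3, 5.2]
grip_width: 0.236
grip_force: 39.2
```

Request:
servo_tool([
  [[0,-0.01,0],[0,0,0],0.1],
  [[0,-0.02,0],[0,0,0],0.1],
  [[0,-0.025,0],[0,0,0],0.1],
  [[0,-0.025,0],[0,0,0],0.1],
  [[0,-0.02,0],[0,0,0],0.1],
  [[0,-0.015,0],[0,0,0],0.1],
  [[0,-0.01,0],[0,0,0],0.1],
  [[0,0,0],[0,0,0],0.1],
])

```text
time_s: 14.55
eef_pos: [513.1, 183.7, 123.1]
ee_rot: [0.001, 0.771, 0.636, 0.001]
force: [5.9, -3.8, 4.2]
grip_width: 0.238
grip_force: 39.2
```

Run:
```python
from h import *
c=sum(cv2.cvtColor(optics.capture("side"),cv2.COLOR_BGR2GRAY).astype(float) for _ in range(3))/3
cv2.imwrite("pics/side6.png",c)
print("\n".join(str(190+i)+": "+" ".join(f"{int(v):3d}" for v in r) for i,r in enumerate(c[190:229,234:264])))
s=telemetry.sense();print(s["eef_pos"],s["force"],s["time_s"])
```

```text
190:  46  55  78 108 127 128 111  81  56  40  38  36  38  36  37  39  39  39  39  38  39  40  53  79 107 126 129 114  85  59
191:  39  45  60  89 120 133 127 103  72  47  38  38  40  39  40  42  41  40  39  38  38  47  70 102 125 132 123  97  68  48
192:  39  39  47  73 105 126 133 117  85  55  40  39  44  49  57  61  59  52  45  39  41  56  85 119 133 128 107  77  52  41
193:  39  39  40  55  83 110 128 123  94  60  42  46  60  77  89  96  92  79  60  45  42  59  93 123 130 116  88  60  42  41
194:  48  37  37  42  60  90 115 117  90  58  43  57  84 107 119 126 122 108  83  55  43  57  88 114 116  97  67  47  41  40
195:  64  45  38  40  45  67  92  95  77  53  43  65  97 124 136 139 138 126  98  65  44  51  75  95  93  72  51  41  40  43
196:  82  53  39  37  38  50  61  64  54  43  44  68 105 131 141 143 141 132 105  70  47  44  57  68  64  52  44  39  41  50
197: 101  70  48  40  38  38  42  43  41  38  44  73 111 133 141 142 141 132 108  73  47  41  44  46  44  41  38  40  46  65
198: 118  92  64  45  39  39  38  37  38  38  46  77 112 130 134 134 134 129 107  75  49  40  40  40
[... 3276 characters left out ...]
25: 101 101 101  98  92  87  86  85  87  89  88  88  90  87  78  64  57  66  81  90  97 107 116 119 120 116 107  96  91  91
226:  91  91  92  91  90  89  88  88  88  90  91  92  93  90  82  74  69  75  86  93  99 113 127 134 136 132 122 105  96  93
227:  92  91  91  91  91  90  91  90  93  92  92  93  93  93  90  86  84  85  90  92  97 109 127 138 142 140 132 115 101  94
228:  93  92  92  93  93  93  93  93  93  92  94  93  93  93  94  92  91  92  92  93  96 103 119 134 142 142 138 125 108  98
[513.30551452 183.72012533 123.06558086] [ 5.22725871 -3.73343319  4.70194092] 14.7[ WARN:0@1.591] global loadsave.cpp:1063 imwrite_ Unsupported depth image for selected encoder is fallbacked to CV_8U.
```

The knob is at column 249.0 and the fins at 249.9, so about 3 mm remain. The 25.2 mm of tool travel matches the 7.6 px of image travel.

Request:
servo_tool([
  [[0,-0.007,0],[0,0,0],0.1],
  [[0,-0.008,0],[0,0,0],0.1],
  [[0,0,0],[0,0,0],0.1],
  [[0,0,0],[0,0,0],0.1],
  [[0,0,0],[0,0,0],0.1],
])

```text
time_s: 15.2
eef_pos: [510.4, 184.2, 123.0]
ee_rot: [0.002, 0.771, 0.636, 0.001]
force: [5.6, -4.6, 5.2]
grip_width: 0.236
grip_force: 39.3
```

Run:
```python
from h import *
np.set_printoptions(precision=2,suppress=True)
c=sum(cv2.cvtColor(optics.capture("side"),cv2.COLOR_BGR2GRAY).astype(float) for _ in range(5))/5
def cen(r0,r1,a,b,bg):
    w=np.clip(bg-c[r0:r1,a:b],0,None).sum(0);return (w*np.arange(a,b)).sum()/w.sum()
print("knob",cen(212,215,244,258,130),"pads",cen(204,208,239,262,138),"near fin",cen(222,226,246,254,86))
# cup still centred? dark cup edges in lane row
r=c[233:238,175:235].mean(0);print(r.astype(int))
t=cv2.cvtColor(optics.capture("top"),cv2.COLOR_BGR2GRAY)
s=telemetry.sense();print(s["eef_pos"],s["force"],s["time_s"])
```

```text
knob 249.90930940554406 pads 250.0212607964983 near fin 249.79612299465242
[101 128 139 142 143 140 131 109  80  57  46  45  53  69  82  87  88  87
  82  72  64  61  62  64  66  68  69  69  69  69  70  69  69  68  67  65
  62  61  60  68  80  87  89  84  72  58  50  44  40  50  72  90  98 101
 101 101 101 101  99  96]
[510.43 184.22 123.03] [ 6.23 -3.15  3.88] 15.5
```

The knob (column 249.9) is level with the marker fins (249.8–249.95), and the cup is still centred between the panels. Handing in.

```bash
python3 -c "
from rig import ctrl; print(ctrl.finish_job())"
```

```text
the job is handed in; nothing more can be done
None
```

The scoop is standing centred under the spout and released, and the arm is still holding the gate steady at the marker, pulled out about 28 mm; the job was handed in at about 15.5 s.

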